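# Gauge a charger block in the bench caliper

## Task

Check the size of the small square charger block, not the long one: stand it flat on the bench caliper's plate between the open jaws, square to them. Then slide the moving jaw up by its thumb tab, keeping that jaw square and not squeezing hard, until the block is held in contact with both jaws, and let go.

Things in the scene. Friction and masses are not known exactly. Their poses are not given: they have to be found in the camera images.
- block_center (a point): Small charger block: black plastic, 40 x 40 mm square from above, 34 mm high, about 90 g, two small steel bars on top. Point: its centre, 17 mm above its underside; z up, x and y square to its sides. Loose on the bench, as are a longer black charger (78 x 40 mm), an upright battery cell and an aluminium tube, in any order.
- caliper: Steel bench caliper, fixed. Plate 130 (x) by 260 mm (y), top 6 mm above the bench; beam on its +x edge (face x = 45, top z = 26 mm). Origin: bench level, mid-jaw in x; y is the slide direction. Fixed jaw's face at y = +85 mm, looks to -y. Both jaws span x = -40 to 45 mm and rise to z = 32 mm. The block stands on the plate, its centre then at z = 23 mm.
- jaw (a joint): Sliding jaw's travel in m, 0 (fully open) to 0.115, growing as it slides in the caliper's +y to the fixed jaw. Its gripping face is at caliper y = -35 mm plus the travel; the gap between the jaws is 120 mm minus the travel, so the travel is 0.080 when both touch the block. About 2 N of friction; stays where left. It pushes the loose block along.
- jaw_tab (a point): Thumb tab: dark steel fin on the sliding jaw, 12 mm thick (caliper y), 26 mm wide (x), from 30 to 87 mm above the bench. Point: in the fin, 66 mm above the bench, at caliper x = 0, 12 mm behind the jaw's face. Axes turn with the jaw, parallel to the caliper's when square; the jaw has springy play (10 N m/rad) about a vertical line 54 mm to +x of the point.
Mind the look-alikes: they are no part of the job. Leave any purple or yellow look-alike of the part that bears block_center alone.

How it is judged:
On the way, in this order (a step that is already met when the one before it is completed fails the run):
1. the small block stands flat on the caliper's plate between the open jaws (x of block_center in the frame of caliper between -0.03 and 0.03 m and y of block_center in the frame of caliper between -0.03 and 0.085 m and z of block_center in the frame of caliper between 0.018 and 0.028 m and angle between block_center's own z axis and vertical below 0.175 rad and value of joint jaw below 0.07 m), for 0.2 s.
2. the sliding jaw, closed up, presses on the block (x of block_center in the frame of caliper between -0.03 and 0.03 m and y of block_center in the frame of caliper between 0.05 and 0.085 m and z of block_center in the frame of caliper between 0.018 and 0.028 m and angle between block_center's own z axis and vertical below 0.175 rad and value of joint jaw between 0.0765 and 0.0835 m and contact force between jaw and block above 0.3 N).
At the end, for the whole second after the job is handed in: The small block stands flat on the plate between the jaws (10 deg), square to them (10 deg), its centre within 30 mm of the middle of the jaws' length; the jaw gap is within 3.5 mm of its 40 mm; the sliding jaw is square (6 deg); all at rest (x of block_center in the frame of caliper between -0.03 and 0.03 m and y of block_center in the frame of caliper between 0.05 and 0.085 m and z of block_center in the frame of caliper between 0.018 and 0.028 m and angle between block_center's own z axis and vertical below 0.175 rad and value of joint jaw between 0.0765 and 0.0835 m and (angle between the x axis of block_center and the x axis of caliper, either way round below 0.175 rad or angle between the x axis of block_center and the y axis of caliper, either way round below 0.175 rad) and angle between the x axis of jaw_tab and the x axis of caliper, either way round below 0.105 rad and linear speed of block below 0.02 m/s and velocity of joint jaw below 0.01 m/s); the robot touches nothing.
It fails at once if the sliding jaw is tilted more than 10 degrees out of square (angle between the x axis of jaw_tab and the x axis of caliper, either way round above 0.175 rad).
It fails at once if the block is squeezed by the sliding jaw with more than 45 N (contact force between jaw and block above 45 N).
It also fails if it takes over 51 s, if anything falls off the work surface, if the arm or the gripper's body presses on something with over 40 N, if the wrist force passes 120 N, or if a joint passes its speed limit or range.

## Robot

A 7-joint arm with a two-finger parallel gripper is mounted at the origin on the work surface. World frame = base frame: x ahead of the robot, y to its left, z up, the work surface at z = 0. Lengths are in m, angles in rad, forces in N, time in s.
With the tool pointing down it reaches from about 0.35 to 0.9 m from the base axis. Payload 8.1 kg.
Tool frame: the origin (TCP) lies at the very end of the fingers, on their centre line; the grasp point (between the pads) lies 19 mm behind it; z points along the fingers, y is the line along which they close (so a half turn about z gives the same grasp; the last joint's range is limited). The gripper opens to 92 mm and grips with 3 to 60 N. Pads are 19 mm wide; open, the fingers measure 130 mm over their backs; the gripper's body (75 mm by 190 mm) begins 47 mm behind the grasp point.
Start: joints at [1.098, 0.434, 0.025, 1.573, -0.012, 1.134, -0.075], TCP at [0.226, -0.583, 0.227] pointing down, gripper open.
Joint ranges: [-2.62, 2.62], [-0.44, 2.09], [-1.27, 1.32], [0.08, 2.57], [-1.32, 4.46], [0.12, 2], [-2.74, 2.74]. Speed limits (rad/s): [2.22, 2.22, 3.01, 3.01, 3.14, 3.14, 3.14].

## Interface

Orientations are given as a rotation vector (axis times angle).
In Python, from cell import readout, cams, job gives the robot as it stands.
- The arm moves only by the tool drive_tool, never from a script. Its argument "commands" is a list of rows, each a list of 3 entries, a list of its own where there are three numbers: the turn, a rotation vector about the tool's x, y, z in rad, then the shift along the tool's x, y, z in cm, then the gripper's target within -1 to 1 (fully open at 1, half-way at 0, shut at -1). A call has 1 to 20 rows; each row is the pose to reach, as a shift and turn from the pose commanded when the call began, along the tool's axes at that moment; what a row does not reach only later rows make up. A row lasts 1/12 s, in which the tool goes at most 41.7 mm and 7.16 degrees, less where a joint would pass 70% of its speed; a pose out of reach is approached as far as the arm can. A call with a gripper value outside its range is refused whole. The fingers move at their own pace and stop on an object; "newtons" is the grip in N (left out, the last holds). Time passes only in rows, so rows that repeat a pose let the fingers close. It gives the time, the measured TCP pose, the force, the opening and the grip force at its end, in the units of the state.
- readout.observe(): the state, without advancing time (a new reading comes with each control period).
- cams.get_image(name): name is "scene" or "top" or "wrist"; returns the picture (384x512x3 uint8, blue, green, red); there is no depth.
- cams.camera_info(name): a dict with "camera_matrix" (3x3 intrinsics, pixels), "R" (3x3) and "t" (3): a world point X has camera coordinates R X + t. Camera axes: x right, y down, z forward; pixel columns grow to the right and rows downward; lengths in m; the calibration is good to about 2 mm. A picture is of the moment at which its call begins: read the wrist's pose just before it. camera_info takes no time and is no camera call; for the wrist camera it gives the pose at the moment of the call.
- job.sign_off(): hands the job in; it is judged then, once.
The state is a dict: "clock": time; "joints": joint angles; "dq": joint speeds; "joint_efforts": joint torques, N m; "position": TCP position; "ee_rot": TCP orientation; "force": force on the tool from outside, world axes, zero at the start; "ft_torque": the same for the moment, N m; "width": opening from 0.0 (shut) to 1.0 (fully open); "gripper_force": force on a finger pad.
Only numpy, scipy, OpenCV 4.12 (cv2) and the standard library are available. Lean on these libraries where they do the work, as an engineer would, in place of code of your own. Each camera call takes 0.05 s, during which the arm holds its last target. There are 200 camera calls.

## Working session

There is one attempt and no reset: what is moved stays moved. The work goes in short steps, Python scripts to look and compute and a tool call to move; the robot and the scene stay as the last step left them, time stands still between calls to the robot, and variables do not carry over. Pictures are saved under pics/ and viewed, at most 11 in all, crops included, and the job is handed in when it is done.

Besides the shell and the picture viewer there is one more tool, called after ">>>" by a JSON object that holds its "op" and its "data", one argument or row to a line. drive_tool: Moves the arm, as the interface text tells. Its arguments: {"type":"object","properties":{"commands":{"type":"array"},"newtons":{"type":"number"}},"required":["commands"]}

```bash
mkdir -p pics; python3 - <<'E'
from cell import readout,cams,job
import cv2,numpy as np
s=readout.observe();print(s)
for n in("top","scene"):
    cv2.imwrite(f"pics/{n}0.png",cv2.resize(cams.get_image(n),(800,600),interpolation=cv2.INTER_CUBIC)); i=cams.camera_info(n);print(n,np.round(i["camera_matrix"],1).tolist(),np.round(i["R"],3).tolist(),np.round(i["t"],3))
E
```

```text
{'clock': 0.0, 'joints': array([ 1.09839992,  0.43521466,  0.02496437,  1.57409071, -0.01159246,
        1.13400429, -0.07509455]), 'dq': array([-1.52366846e-03,  2.22541488e-04, -1.04998409e-03, -9.03467616e-04,
       -7.19389303e-05, -1.63766244e-03, -5.51972693e-04]), 'joint_efforts': array([-7.07374074e-04, -6.67849803e+01,  9.85032097e-01, -3.14456964e+01,
       -6.04828703e-02,  4.27530985e-02,  6.73501404e-05]), 'position': array([ 0.22565503, -0.5822936 ,  0.22595252]), 'ee_rot': array([-3.08657327e+00, -5.77210507e-01,  6.76704608e-04]), 'force': array([ 0.1396916 , -0.61188351, -0.57917188]), 'ft_torque': array([ 0.00579528, -0.00849016, -0.04125564]), 'gripper_force': 0.0, 'width': 0.998535232641691}
top [[430.9, 0.0, 251.4], [0.0, 430.9, 192.9], [0.0, 0.0, 1.0]] [[-0.016, -1.0, 0.009], [-0.991, 0.015, -0.135], [0.135, -0.012, -0.991]] [0.032 0.571 0.731]
scene [[470.0, 0.0, 250.8], [0.0, 470.0, 193.7], [0.0, 0.0, 1.0]] [[0.01, 1.0, -0.004], [0.863, -0.011, -0.505], [-0.505, 0.002, -0.863]] [-0.057 -0.435  1.411]
```

View pics/top0.png

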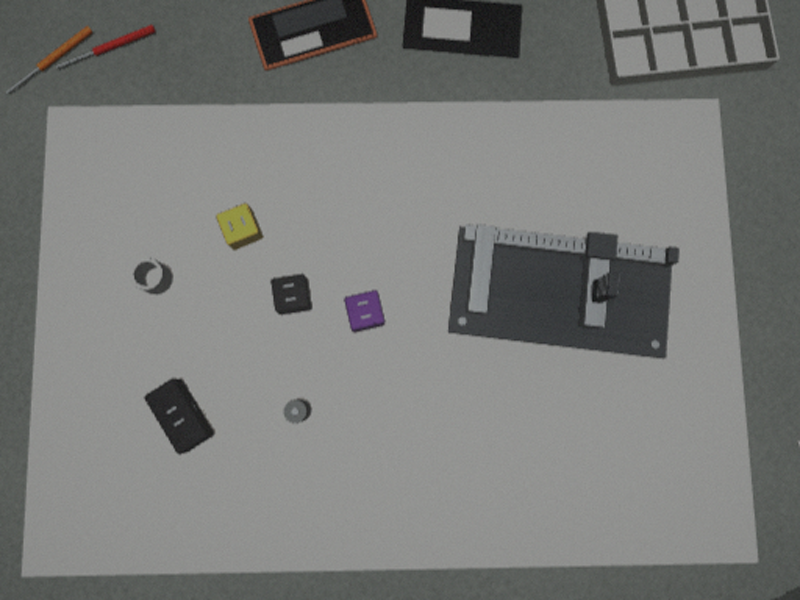

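View pics/scene0.png

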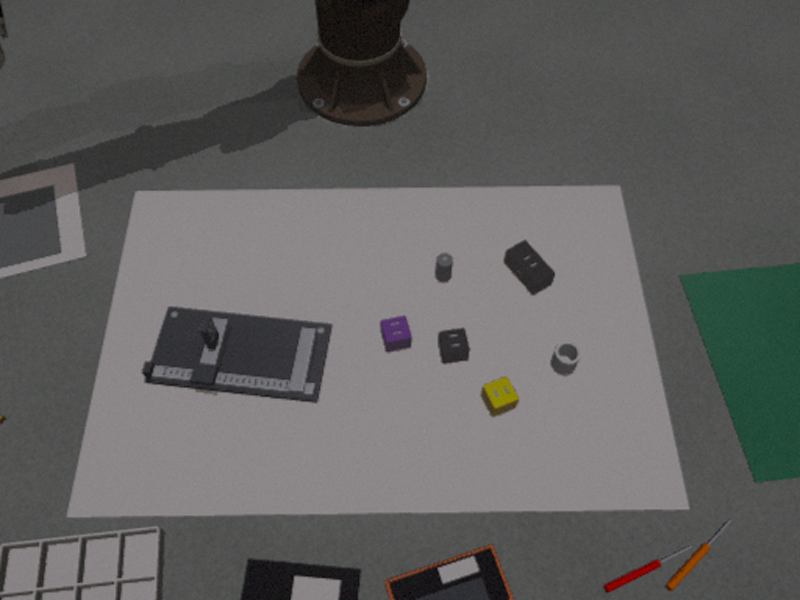

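The top view shows the small black block at (291,294), the purple one at (365,310), yellow at (238,226), the long charger at (180,415). The caliper plate spans (450..680, 225..355): fixed jaw on the left at (482,270), moving jaw at (597,290), tab at (603,288). I'll enlarge the block and caliper.

```bash
python3 - <<'E'
import cv2
from cell import cams
import numpy as np
im=np.mean([cams.get_image("top") for _ in range(3)],0)
im=np.clip(im*1.5,0,255).astype('uint8'); cv2.imwrite("pics/topraw.png",im)
cv2.imwrite("pics/c1.png",cv2.resize(im[135:235,282:442],None,fx=5,fy=5,interpolation=cv2.INTER_CUBIC))
cv2.imwrite("pics/c2.png",cv2.resize(im[165:220,160:260],None,fx=8,fy=8,interpolation=cv2.INTER_CUBIC))
E
```

```text
(no output)
```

View pics/c1.png

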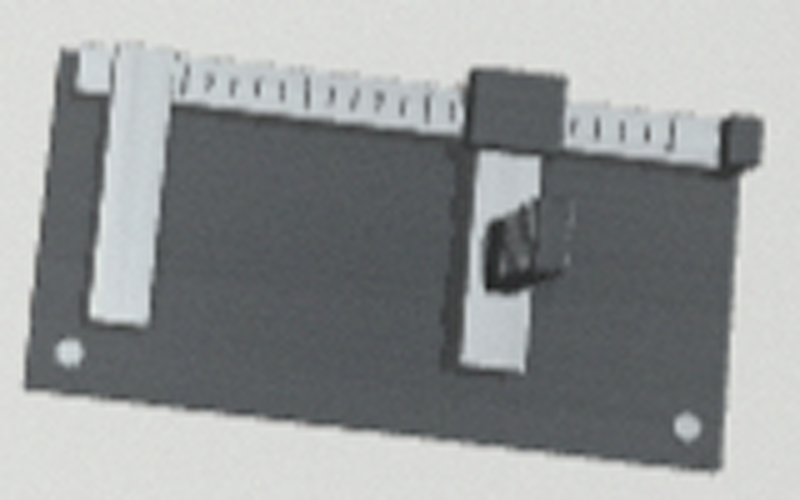

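View pics/c2.png

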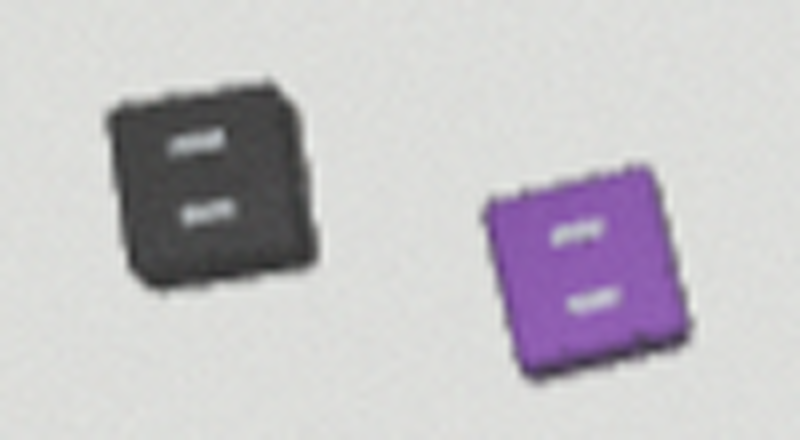

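The caliper crop shows the fixed jaw's face/end corner at (150,325), the moving jaw's at (460,367), the lower plate corners at (25,388) and (718,470), and the inner beam edge from (180,105) to (465,137). In the block crop the top corners are at (108,110), (272,82), (296,242), (130,268) and the bars' midpoint is at (202,176).

```bash
cat > h.py <<'E'
import numpy as np
from cell import cams,readout
from scipy.spatial.transform import Rotation as Ro
def ray(name,uv,z):
    i=cams.camera_info(name);K,R,t=map(np.array,(i["camera_matrix"],i["R"],i["t"]))
    d=R.T@np.linalg.solve(K,[uv[0],uv[1],1]);c=-R.T@t
    return c+d*(z-c[2])/d[2]
E
python3 - <<'E'
from h import *
A=lambda x,y,z:ray("top",(282+x/5-.4,135+y/5-.4),z)
B=lambda x,y,z:ray("top",(160+x/8-.44,165+y/8-.44),z)
f=A(150,325,.032);m=A(460,367,.032);p=A(25,388,.006);q=A(718,470,.006);b=A(180,105,.026);c=A(465,137,.026)
b2=A(90,320,.032);m2=A(525,373,.032)
tab=[A(490,230,.087),A(540,200,.087),A(575,205,.087),A(545,280,.087)]
yaw=lambda a,b:np.arctan2(*(-(a-b)[:2]*[1,-1])[::1])
for n,u,v in(("jaw",f,m),("plate",p,q),("beam",b,c)):
    d=(u-v)[:2];print(n,np.linalg.norm(d),np.arctan2(-d[0],d[1]))
d=(p-q)[:2];y=np.arctan2(-d[0],d[1]);Rm=np.array([[np.cos(y),-np.sin(y)],[np.sin(y),np.cos(y)]])
o=f[:2]-Rm@[-.040,.085];print("origin",o)
for n,P in zip("f m p q b c b2 m2".split(),(f,m,p,q,b,c,b2,m2)):print(n,P.round(4),(Rm.T@(P[:2]-o)).round(4))
for P in tab:print("tab",(Rm.T@(P[:2]-o)).round(4))
k=[B(*a,.034) for a in((108,110),(272,82),(296,242),(130,268))]
for i in range(4):d=(k[(i+1)%4]-k[i])[:2];print("side",np.linalg.norm(d),np.degrees(np.arctan2(d[1],d[0])))
print("centre",np.mean(k,0),B(202,176,.034),"purple",B(587,265,.034),"yaw",np.degrees(y))
s=readout.observe();print(Ro.from_rotvec(s["ee_rot"]).as_matrix().round(3))
E
```

```text
jaw 0.11239625505971385 -0.1506007333083279
plate 0.2579800367676931 -0.1332989705660745
beam 0.10542036422089734 -0.12811294743149582
origin [ 0.5870657  -0.17496737]
f [ 0.5587 -0.0854  0.032 ] [-0.04   0.085]
m [ 0.5419 -0.1965  0.032 ] [-0.0419 -0.0274]
p [ 0.539  -0.0422  0.006 ] [-0.0653  0.1252]
q [ 0.5047 -0.2978  0.006 ] [-0.0653 -0.1327]
b [ 0.6408 -0.1002  0.026 ] [0.0433 0.0812]
c [ 0.6273 -0.2048  0.026 ] [ 0.0439 -0.0242]
b2 [ 0.5609 -0.0638  0.032 ] [-0.0408  0.1067]
m2 [ 0.5393 -0.2199  0.032 ] [-0.0413 -0.0508]
tab [-0.0019 -0.0183]
tab [ 0.0103 -0.0343]
tab [ 0.01   -0.0462]
tab [-0.0167 -0.038 ]
side 0.03736043190541601 -80.94419366804308
side 0.03691671628787474 -171.5018808169145
side 0.037503700377598856 98.16847123780731
side 0.03633758793460974 8.270406338242811
centre [0.58564636 0.1425171  0.034     ] [0.58547235 0.1424101  0.034     ] purple [0.56403126 0.0560981  0.034     ] yaw -7.637468426874656
[[ 0.932  0.361 -0.   ]
 [ 0.361 -0.932  0.001]
 [-0.    -0.001 -1.   ]]
```

>>> {"op": "drive_tool", "data": {
  "commands": [
    [[0,0,-1.347],[59.7,-54.6,8],0.5],
    [[0,0,-1.347],[59.7,-54.6,8],0.5],
    [[0,0,-1.347],[59.7,-54.6,8],0.5],
    [[0,0,-1.347],[59.7,-54.6,8],0.5],
    [[0,0,-1.347],[59.7,-54.6,8],0.5],
    [[0,0,-1.347],[59.7,-54.6,8],0.5],
    [[0,0,-1.347],[59.7,-54.6,8],0.5],
    [[0,0,-1.347],[59.7,-54.6,8],0.5],
    [[0,0,-1.347],[59.7,-54.6,8],0.5],
    [[0,0,-1.347],[59.7,-54.6,8],0.5],
    [[0,0,-1.347],[59.7,-54.6,8],0.5],
    [[0,0,-1.347],[59.7,-54.6,8],0.5],
    [[0,0,-1.347],[59.7,-54.6,8],0.5],
    [[0,0,-1.347],[59.7,-54.6,8],0.5],
    [[0,0,-1.347],[59.7,-54.6,8],0.5],
    [[0,0,-1.347],[59.7,-54.6,8],0.5],
    [[0,0,-1.347],[59.7,-54.6,8],0.5],
    [[0,0,-1.347],[59.7,-54.6,8],0.5],
    [[0,0,-1.347],[59.7,-54.6,8],0.5],
    [[0,0,-1.347],[59.7,-54.6,8],0.5]
  ]
}}

```text
clock: 1.92
position: [0.5861, 0.1478, 0.1463]
ee_rot: [-2.048, -2.38, -0.004]
force: [0.1, -0.1, -0.1]
width: 0.747
gripper_force: 0.0
```

```bash
python3 - <<'E'
from h import *
import cv2
s=readout.observe();print(s["position"],s["dq"].round(2),Ro.from_rotvec(s["ee_rot"]).as_matrix().round(3).tolist())
i=cams.camera_info("wrist");im=cams.get_image("wrist");print(i)
cv2.imwrite("pics/w0.png",cv2.resize(np.clip(im*1.4,0,255).astype('uint8'),(768,576)))
K,R,t=map(np.array,(i["camera_matrix"],i["R"],i["t"]));
for X in([.5855,.1425,.034],s["position"]):
    p=K@(R@np.array(X)+t);print(p[:2]/p[2]*1.5)
E
```

```text
[0.58612786 0.1478319  0.14631401] [-0.37  0.24  0.07 -0.34  0.08  0.14 -0.28] [[-0.149, 0.989, 0.0], [0.989, 0.149, 0.003], [0.003, 0.001, -1.0]]
{'camera_matrix': array([[266.64295665,   0.        , 252.65409786],
       [  0.        , 266.64295665, 190.22741513],
       [  0.        ,   0.        ,   1.        ]]), 'R': array([[ 9.88594113e-01,  1.50602828e-01,  6.83943143e-04],
       [ 1.45124909e-01, -9.53829896e-01,  2.62958725e-01],
       [ 4.02546930e-02, -2.59860190e-01, -9.64806842e-01]]), 't': array([-0.60245902,  0.04456214,  0.32590022])}
[375.90169286 288.99213506]
[377.44523978 349.1133924 ]
```

View pics/w0.png

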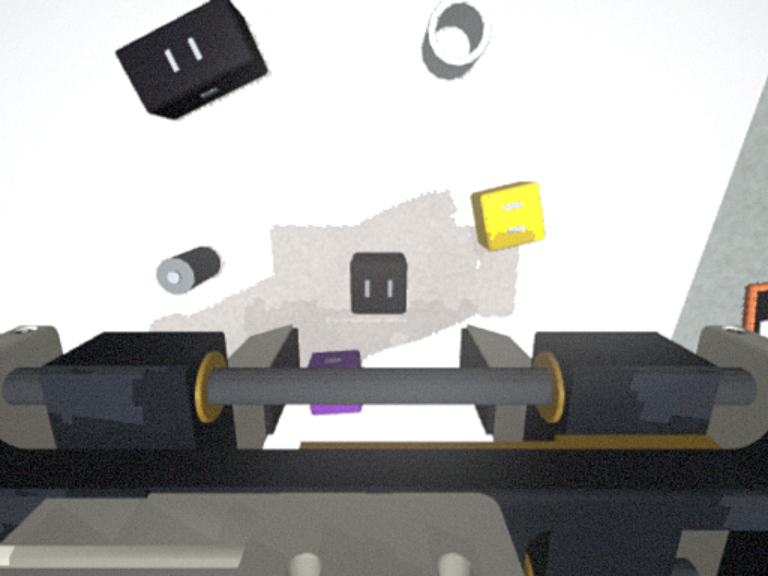

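The wrist view shows the block's bars at (367,288) and (389,288), within 2 px of the prediction, and the block square to the fingers. Now I go down and grasp.

>>> {"op": "drive_tool", "data": {
  "commands": [
    [[0,0,0],[0,0,0],0.5],
    [[0,0,0],[0,0,3],0.5],
    [[0,0,0],[0,0,6],0.5],
    [[0,0,0],[0,0,9],0.5],
    [[0,0,0],[0,0,11],0.5],
    [[0,0,0],[0,0,12.5],0.5],
    [[0,0,0],[0,0,13.5],0.5],
    [[0,0,0],[0,0,14],0.5],
    [[0,0,0],[0,0,14],0.5],
    [[0,0,0],[0,0,14],-0.5],
    [[0,0,0],[0,0,14],-0.5],
    [[0,0,0],[0,0,14],-0.5],
    [[0,0,0],[0,0,14],-0.5],
    [[0,0,0],[0,0,14],-0.5],
    [[0,0,0],[0,0,14],-0.5]
  ],
  "newtons": 20
}}

```text
clock: 3.22
position: [0.5857, 0.1422, 0.0073]
ee_rot: [2.053, 2.377, 0.001]
force: [0.3, -0.5, 5.0]
width: 0.438
gripper_force: 20.0
```

>>> {"op": "drive_tool", "data": {
  "commands": [
    [[0,0,0],[0,0,-2],-0.5],
    [[0,0,0],[0,0,-5],-0.5],
    [[0,0,0],[0,0,-8],-0.5],
    [[0,0,0.03],[-2,-0.2,-8],-0.5],
    [[0,0,0.08],[-5,-0.6,-8],-0.5],
    [[0,0,0.13],[-8.5,-1.1,-8],-0.5],
    [[0,0,0.18],[-12,-1.5,-8],-0.5],
    [[0,0,0.22],[-15.5,-1.9,-8],-0.5],
    [[0,0,0.25],[-19,-2.4,-8],-0.5],
    [[0,0,0.27],[-22,-2.8,-8],-0.5],
    [[0,0,0.279],[-24.5,-3.1,-8],-0.5],
    [[0,0,0.279],[-26,-3.3,-8],-0.5],
    [[0,0,0.279],[-26.6,-3.3,-8],-0.5],
    [[0,0,0.279],[-26.6,-3.3,-8],-0.5],
    [[0,0,0.279],[-26.6,-3.3,-8],-0.5],
    [[0,0,0.279],[-26.6,-3.3,-8],-0.5],
    [[0,0,0.279],[-26.6,-3.3,-8],-0.5]
  ]
}}

```text
clock: 4.63
position: [0.5914, -0.1238, 0.0868]
ee_rot: [-2.361, -2.071, -0.001]
force: [0.2, 0.0, -1.3]
width: 0.435
gripper_force: 20.0
```

```bash
python3 - <<'E'
from h import *
import cv2
s=readout.observe();print(s["position"],s["width"],s["force"],Ro.from_rotvec(s["ee_rot"]).as_matrix().round(3).tolist())
im=cams.get_image("wrist");
cv2.imwrite("pics/w1.png",cv2.resize(np.clip(im*1.2,0,255).astype('uint8'),(768,576)))
i=cams.camera_info("wrist")
K,R,t=map(np.array,(i["camera_matrix"],i["R"],i["t"]))
c,sn=np.cos(-.1333),np.sin(-.1333)
for n,P in dict(fjl=(-.04,.085,.032),fjr=(.045,.085,.032),beam=(.045,.03,.026),mjl=(-.04,-.028,.032),pl=(-.065,.13,.006)).items():
    X=[.587+c*P[0]-sn*P[1],-.176+sn*P[0]+c*P[1],P[2]];p=K@(R@np.array(X)+t);print(n,p[:2]/p[2]*1.5)
E
```

```text
[ 0.5914046  -0.12381009  0.08677248] 0.43491949069143115 [ 0.21153135  0.03323559 -1.2708987 ] [[0.13, 0.992, 0.0], [0.992, -0.13, 0.001], [0.001, -0.0, -1.0]]
fjl [308.00327151 249.37606536]
fjr [466.83162074 250.00145162]
beam [458.82853397 340.82958329]
mjl [315.9813466  432.42914611]
pl [268.39420083 162.73501183]
```

View pics/w1.png

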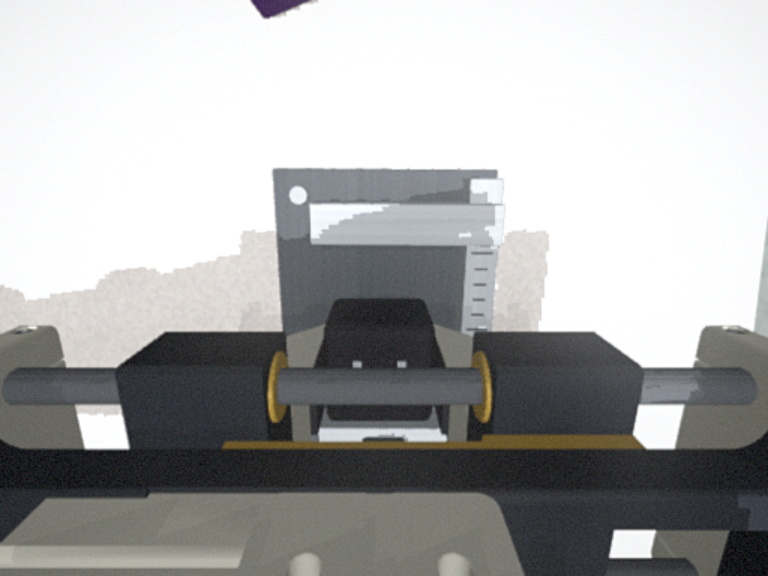

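The fixed jaw's face edge lies level at row 245 (311 to 503), with the beam edge at column 466. Both are within about 2 mm of the prediction, and the held block is square between the jaws. Lowering.

>>> {"op": "drive_tool", "data": {
  "commands": [
    [[0,0,0],[0,0,2],-0.5],
    [[0,0,0],[0,0,4],-0.5],
    [[0,0,0],[0,0,5.5],-0.5],
    [[0,0,0],[0,0,6.3],-0.5],
    [[0,0,0],[0,0,6.8],-0.5],
    [[0,0,0],[0,0,7.1],-0.5],
    [[0,0,0],[0,0,7.3],-0.5],
    [[0,0,0],[0,0,7.3],-0.5],
    [[0,0,0],[0,0,7.3],-0.5]
  ]
}}

```text
clock: 5.43
position: [0.5917, -0.126, 0.0144]
ee_rot: [2.364, 2.068, 0.001]
force: [0.7, -0.1, -0.9]
width: 0.436
gripper_force: 20.0
```

>>> {"op": "drive_tool", "data": {
  "commands": [
    [[0,0,0],[0,0,0.1],-0.5],
    [[0,0,0],[0,0,0.1],-0.5],
    [[0,0,0],[0,0,0.1],0.1],
    [[0,0,0],[0,0,0.1],0.1],
    [[0,0,0],[0,0,0.1],0.1],
    [[0,0,0],[0,0,0.1],0.1],
    [[0,0,0],[0,0,-1],0.1],
    [[0,0,0],[0,0,-3],0.1],
    [[0,0,0],[0,0,-6],0.1],
    [[0,0,0],[0,0,-9.5],0.1],
    [[0,0,0],[0,0,-12],-1],
    [[0,0,0],[0,0,-12],-1],
    [[0,0,0],[0,0,-12],-1],
    [[0,0,0],[0,0,-12],-1]
  ]
}}

```text
clock: 6.6
position: [0.5909, -0.126, 0.1338]
ee_rot: [2.364, 2.069, -0.0]
force: [-0.1, 0.1, -0.2]
width: 0.31
gripper_force: 0.0
```

```bash
python3 - <<'E'
from h import *
import cv2
s=readout.observe();print(s["position"],s["width"],s["force"],Ro.from_rotvec(s["ee_rot"]).as_matrix().round(3).tolist())
im=cams.get_image("scene");i=cams.camera_info("scene");print(np.array(i["R"]).T@-np.array(i["t"]))
cv2.imwrite("pics/s1.png",cv2.resize(np.clip(im[185:265,80:220]*1.5,0,255).astype('uint8'),None,fx=5.6,fy=5.6,interpolation=cv2.INTER_CUBIC))
E
```

```text
[ 0.59087653 -0.12602032  0.13377722] 0.3104084820136986 [-0.05940663  0.14852586 -0.15573176] [[0.133, 0.991, -0.0], [0.991, -0.133, -0.0], [-0.0, -0.0, -1.0]]
[1.08807519 0.05035395 0.99811062]
```

View pics/s1.png

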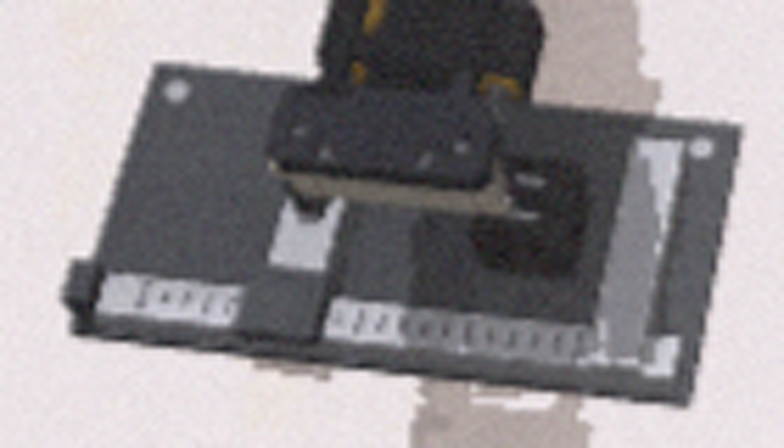

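The block stands upright on the plate, between the moving jaw and the fixed jaw (block at about (535,215), fixed jaw at (640,250)). Now I go behind the tab with closed fingers.

>>> {"op": "drive_tool", "data": {
  "commands": [
    [[0,0,0],[-3,0.1,0],-1],
    [[0,0,0],[-6.5,0.2,0],-1],
    [[0,0,0],[-10,0.3,0],-1],
    [[0,0,0],[-12,0.4,0],-1],
    [[0,0,0],[-12.6,0.4,0],-1],
    [[0,0,0],[-12.6,0.4,0],-1],
    [[0,0,0],[-12.6,0.4,2],-1],
    [[0,0,0],[-12.6,0.4,4],-1],
    [[0,0,0],[-12.6,0.4,6],-1],
    [[0,0,0],[-12.6,0.4,7.5],-1],
    [[0,0,0],[-12.6,0.4,8],-1],
    [[0,0,0],[-12.6,0.4,8],-1],
    [[0,0,0],[-12.6,0.4,8],-1]
  ]
}}

```text
clock: 7.73
position: [0.5789, -0.25, 0.054]
ee_rot: [-2.362, -2.07, -0.001]
force: [0.0, -0.3, 0.3]
width: 0.008
gripper_force: 0.0
```

```bash
python3 - <<'E'
from h import *
import cv2
s=readout.observe();print(s["position"],s["width"],s["force"])
im=cams.get_image("wrist")
cv2.imwrite("pics/w2.png",cv2.resize(np.clip(im*1.2,0,255).astype('uint8'),(768,576)))
i=cams.camera_info("wrist")
K,R,t=map(np.array,(i["camera_matrix"],i["R"],i["t"]))
c,sn=np.cos(-.1333),np.sin(-.1333)
for n,P in dict(fjl=(-.04,.085,.032),mjl=(-.04,-.028,.032),tabTL=(-.013,-.0345,.087),tabBR=(.013,-.0465,.087)).items():
    X=[.5885+c*P[0]-sn*P[1],-.174+sn*P[0]+c*P[1],P[2]];p=K@(R@np.array(X)+t);print(n,p[:2]/p[2]*1.5)
E
```

```text
[ 0.57894068 -0.24996723  0.05395297] 0.008149533560019653 [ 0.01795855 -0.34676173  0.29362153]
fjl [267.93880457 -78.02338849]
mjl [285.89648129 226.95205981]
tabTL [333.33777484 269.17189673]
tabBR [414.00476396 305.19753117]
```

View pics/w2.png

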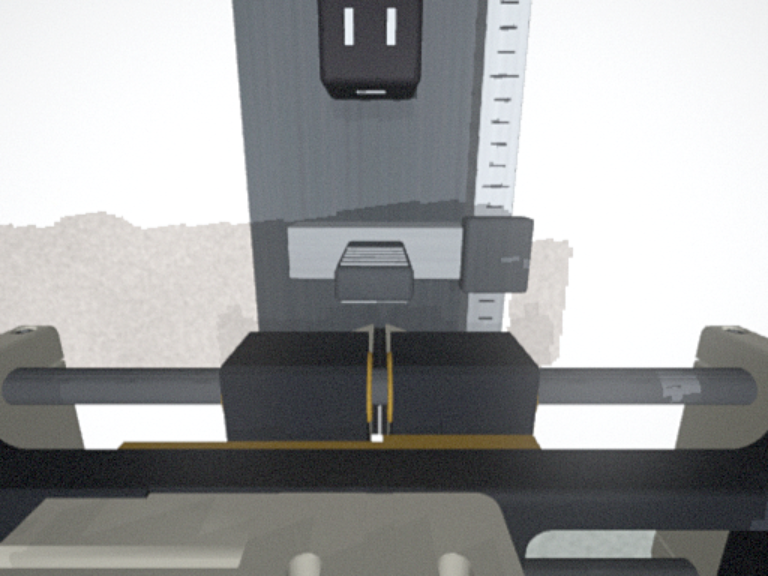

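The wrist view shows the tab (335–413, 240–302) centred ahead of the closed fingers (column 378), the jaw square, and the block square ahead at column 370. Now I push along tool x.

>>> {"op": "drive_tool", "data": {
  "commands": [
    [[0,0,0],[1,0,0],-1],
    [[0,0,0],[1.6,0,0],-1],
    [[0,0,0],[1.9,0,0],-1],
    [[0,0,0],[2.2,0,0],-1],
    [[0,0,0],[2.5,0,0],-1],
    [[0,0,0],[2.8,0,0],-1],
    [[0,0,0],[3.1,0,0],-1],
    [[0,0,0],[3.5,0,0],-1],
    [[0,0,0],[3.9,0,0],-1],
    [[0,0,0],[4.3,0,0],-1],
    [[0,0,0],[4.7,0,0],-1],
    [[0,0,0],[5.1,0,0],-1],
    [[0,0,0],[5.5,0,0],-1],
    [[0,0,0],[5.9,0,0],-1],
    [[0,0,0],[6.2,0,0],-1],
    [[0,0,0],[6.5,0,0],-1],
    [[0,0,0],[6.7,0,0],-1],
    [[0,0,0],[6.9,0,0],-1],
    [[0,0,0],[7,0,0],-1],
    [[0,0,0],[7,0,0],-1]
  ]
}}

```text
clock: 9.45
position: [0.5877, -0.1816, 0.0537]
ee_rot: [-2.364, -2.069, 0.0]
force: [2.2, -0.9, 0.1]
width: 0.005
gripper_force: 0.7
```

>>> {"op": "drive_tool", "data": {
  "commands": [
    [[0,0,0],[0.15,0,0],-1],
    [[0,0,0],[0.3,0,0],-1],
    [[0,0,0],[0.45,0,0],-1],
    [[0,0,0],[0.6,0,0],-1],
    [[0,0,0],[0.75,0,0],-1],
    [[0,0,0],[0.9,0,0],-1],
    [[0,0,0],[1.05,0,0],-1],
    [[0,0,0],[1.2,0,0],-1],
    [[0,0,0],[1.35,0,0],-1],
    [[0,0,0],[1.5,0,0],-1],
    [[0,0,0],[1.6,0,0],-1],
    [[0,0,0],[1.7,0,0],-1],
    [[0,0,0],[1.8,0,0],-1],
    [[0,0,0],[1.8,0,0],-1]
  ]
}}

```text
clock: 10.62
position: [0.5902, -0.1638, 0.0537]
ee_rot: [-2.364, -2.069, -0.0]
force: [0.4, -2.0, -0.4]
width: 0.004
gripper_force: 0.9
```

```bash
python3 - <<'E'
from h import *
import cv2
s=readout.observe();print(s["position"],s["force"])
im=cams.get_image("wrist")
cv2.imwrite("pics/w3.png",cv2.resize(np.clip(im*1.2,0,255).astype('uint8'),(768,576)))
E
```

```text
[ 0.59017028 -0.16379327  0.05369856] [ 0.43961578 -2.03419875 -0.44678891]
```

View pics/w3.png

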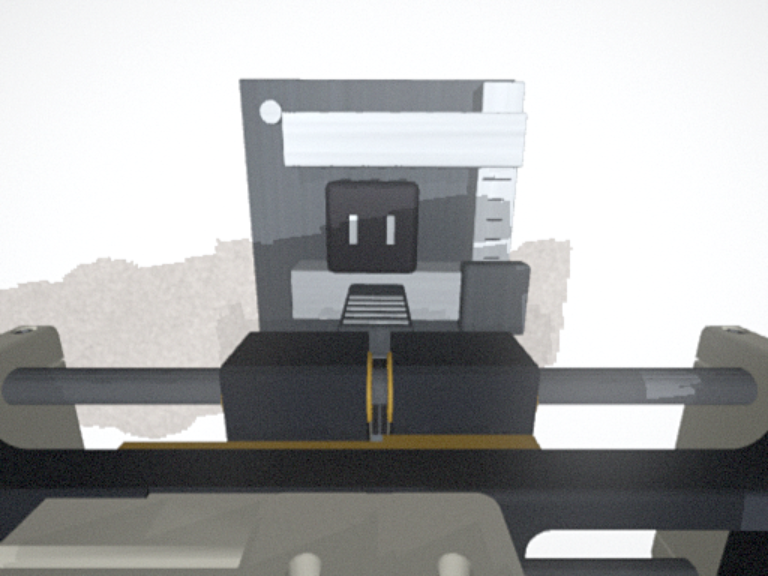

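The block is square and touching the moving jaw, with its far edge at row 182. The fixed jaw's edge is at row 166, about 5.5 mm away. I'll continue gently.

>>> {"op": "drive_tool", "data": {
  "commands": [
    [[0,0,0],[0.1,0,0],-1],
    [[0,0,0],[0.2,0,0],-1],
    [[0,0,0],[0.27,0,0],-1],
    [[0,0,0],[0.34,0,0],-1],
    [[0,0,0],[0.4,0,0],-1],
    [[0,0,0],[0.44,0,0],-1],
    [[0,0,0],[0.44,0,0],-1]
  ]
}}

```text
clock: 11.25
position: [0.5907, -0.1596, 0.0537]
ee_rot: [-2.364, -2.069, 0.0]
force: [0.9, -1.4, -1.1]
width: 0.005
gripper_force: 1.1
```

>>> {"op": "drive_tool", "data": {
  "commands": [
    [[0,0,0],[0.03,0,0],-1],
    [[0,0,0],[0.06,0,0],-1],
    [[0,0,0],[0.06,0,0],-1]
  ]
}}

```text
clock: 11.5
position: [0.5908, -0.1591, 0.0537]
ee_rot: [2.364, 2.069, -0.0]
force: [0.2, -2.4, 0.5]
width: 0.005
gripper_force: 1.3
```

>>> {"op": "drive_tool", "data": {
  "commands": [
    [[0,0,0],[0.03,0,0],-1],
    [[0,0,0],[0.06,0,0],-1],
    [[0,0,0],[0.06,0,0],-1]
  ]
}}

```text
clock: 11.75
position: [0.5909, -0.1585, 0.0537]
ee_rot: [-2.364, -2.069, 0.0]
force: [0.5, -1.7, -0.1]
width: 0.009
gripper_force: 1.3
```

>>> {"op": "drive_tool", "data": {
  "commands": [
    [[0,0,0],[0.03,0,0],-1],
    [[0,0,0],[0.05,0,0],-1],
    [[0,0,0],[0.05,0,0],-1]
  ]
}}

```text
clock: 12.0
position: [0.5909, -0.158, 0.0537]
ee_rot: [-2.364, -2.069, 0.0]
force: [-0.0, -2.7, -0.7]
width: 0.005
gripper_force: 1.2
```

>>> {"op": "drive_tool", "data": {
  "commands": [
    [[0,0,0],[0.03,0,0],-1],
    [[0,0,0],[0.05,0,0],-1],
    [[0,0,0],[0.05,0,0],-1]
  ]
}}

```text
clock: 12.25
position: [0.591, -0.1578, 0.0537]
ee_rot: [2.364, 2.068, -0.0]
force: [-0.3, -4.0, 0.5]
width: 0.004
gripper_force: 1.8
```

```bash
python3 - <<'E'
from h import *
import cv2
s=readout.observe();print(s["position"],s["force"])
im=np.mean([cams.get_image("wrist") for _ in range(3)],0)
cv2.imwrite("pics/w4.png",cv2.resize(np.clip(im[60:220,170:370]*1.2,0,255).astype('uint8'),None,fx=3.6,fy=3.6,interpolation=cv2.INTER_CUBIC))
E
```

```text
[ 0.59102868 -0.15782251  0.05372066] [-0.28646873 -3.96564851  0.46110091]
```

View pics/w4.png

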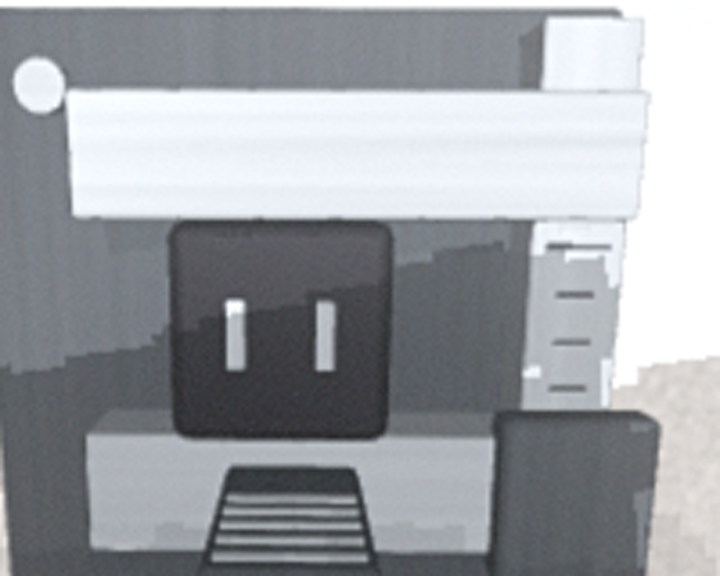

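The block's far edge (row 219) is now at the fixed jaw's edge (row 217), and the force is rising. I'll firm it up slightly.

>>> {"op": "drive_tool", "data": {
  "commands": [
    [[0,0,0],[0.03,0,0],-1],
    [[0,0,0],[0.05,0,0],-1],
    [[0,0,0],[0.05,0,0],-1]
  ]
}}

```text
clock: 12.65
position: [0.5911, -0.1578, 0.0537]
ee_rot: [2.364, 2.068, -0.001]
force: [-1.2, -5.7, -0.8]
width: 0.008
gripper_force: 2.6
```

>>> {"op": "drive_tool", "data": {
  "commands": [
    [[0,0,0],[0.03,0,0],-1],
    [[0,0,0],[0.05,0,0],-1],
    [[0,0,0],[0.05,0,0],-1]
  ]
}}

```text
clock: 12.9
position: [0.591, -0.1577, 0.0537]
ee_rot: [2.365, 2.067, -0.001]
force: [0.6, -5.8, 0.9]
width: 0.004
gripper_force: 3.2
```

>>> {"op": "drive_tool", "data": {
  "commands": [
    [[0,0,0],[0.05,0,0],-1],
    [[0,0,0],[0.1,0,0],-1],
    [[0,0,0],[0.15,0,0],-1],
    [[0,0,0],[0.15,0,0],-1],
    [[0,0,0],[0.15,0,0],-1]
  ]
}}

```text
clock: 13.32
position: [0.5911, -0.1576, 0.0538]
ee_rot: [2.365, 2.065, -0.003]
force: [-0.8, -10.3, 1.0]
width: 0.005
gripper_force: 4.8
```

Firmly seated at 10 N with no further motion. Backing off and lifting.

>>> {"op": "drive_tool", "data": {
  "commands": [
    [[0,0,0],[0,0,0],-1],
    [[0,0,0],[-0.2,0,0],-1],
    [[0,0,0],[-0.5,0,0],-1],
    [[0,0,0],[-1.5,0,0],-1],
    [[0,0,0],[-4,0,0],-1],
    [[0,0,0],[-4,0,-3],-1],
    [[0,0,0],[-4,0,-7],-1],
    [[0,0,0],[-6,0,-10],-1],
    [[0,0,0],[-9,0,-12],-1],
    [[0,0,0],[-9,0,-12],-1],
    [[0,0,0],[-9,0,-12],-1],
    [[0,0,0],[-9,0,-12],-1]
  ]
}}

```text
clock: 14.32
position: [0.5792, -0.2439, 0.1733]
ee_rot: [-2.364, -2.068, -0.001]
force: [0.3, 0.6, 0.4]
width: 0.008
gripper_force: 0.0
```

```bash
python3 - <<'E'
from h import *
import cv2
s=readout.observe();print(s["position"],s["force"])
im=cams.get_image("wrist")
cv2.imwrite("pics/w5.png",cv2.resize(np.clip(im*1.2,0,255).astype('uint8'),(768,576)))
E
```

```text
[ 0.57918395 -0.24389588  0.17334768] [0.28395778 0.64962924 0.41090876]
```

View pics/w5.png

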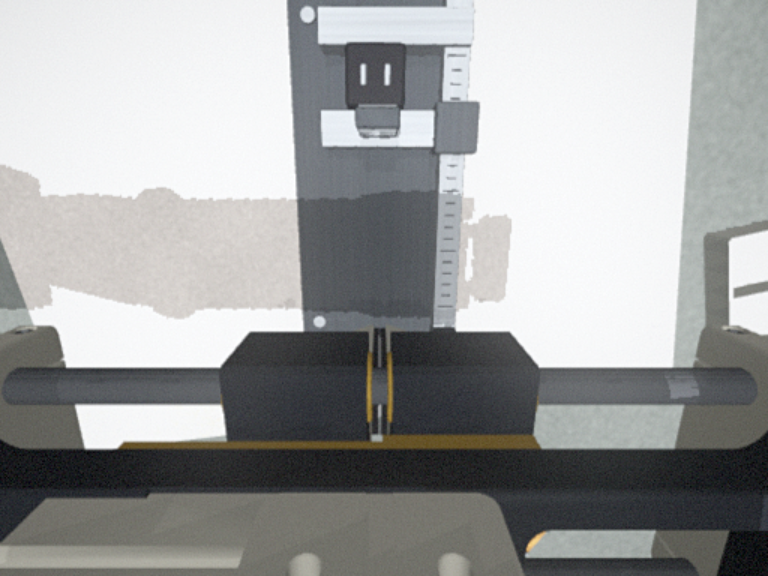

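The block (346–405, 42–108) is held square between both jaws, the sliding jaw is square, and the gripper is clear of everything.

```bash
python3 -c "
from cell import job
print(job.sign_off())"
```

```text
the job is handed in; nothing more can be done
None
```

I stood the small black block flat and square on the caliper plate, closed the sliding jaw by its tab until both jaws held it (about 10 N push on the tab, jaw still square), backed the arm clear and handed the job in at about 14 s; the hand-in gave no verdict.

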